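# Lock the drip tray with its tapered pin

### The job

The drip tray of the drinks stand has slipped forward, so its hole no longer lines up with the hole in the bracket above it. Take the tapered steel pin out of its small stand and gently push it down through both holes until its collar sits flush on the bracket, so that the pin itself draws the tray back into line; feel your way and do not force or ram it. Do not move the tray or the drinks stand by hand, leave everything else where it stands, and let go of the pin.

Things in the scene. Friction and masses are not known exactly. Their poses are not given: they have to be found in the camera images.
- pin_grip (a point): Middle of the round handle of the tapered steel pin, which starts upright, point down, in its grey stand; z points up along it. Handle 24 mm across, 22.5 mm up and down from here; then a collar (28 mm across, 6 mm thick), underside 28.5 mm below here; a shank (18 mm across) for 26 mm; a cone 34 mm long to a tip 10 mm across, 88.5 mm below here. About 220 g
- pin_stand: Small fixed grey pin stand, 80 x 80 x 68 mm, origin under its centre: a plate on two cheeks, with a 19.5 mm hole in the middle of its top, 68 mm up, where the pin hangs by its collar (lift it straight up 62 mm or more to clear)
- dispenser: Drinks stand, fixed to the table; carries bracket and drip tray. Origin on the table under point pin_socket; x points from the tray's front to the back, y left. Grey base board 200 x 370 x 12 mm; a steel jug (136 mm across, 192 mm tall) stands 215 mm to the -y side of the bracket, an aluminium plate 62 x 116 mm, 8 mm thick, its top 78 mm up
- pin_socket (a point): Nominal centre of the bracket's 19.5 mm hole at the plate's top face, axes as body dispenser. The bracket is screwed on through slots: the real hole lies up to 9 mm off along x and up to 9 mm along y; the height is true. Plate 8 mm thick, a 4 mm gap, the tray's 8 mm tongue with its own 19.5 mm hole, then 46 mm of open space. When home the pin's collar rests on the plate
- tray (a joint): How far (m) the steel drip tray is out of line: 0 with its hole exactly under the bracket's real hole, positive slid forward (dispenser's -x). Starts 3.5 to 5 mm forward, slides stiffly (about 6 N friction) only along the dispenser's x, stays where left. Its dish, in front of the bracket, is 115 x 100 x 34 mm, rim 66 mm above the table
- tea_tin: Bystander: dark blue box 80 x 90 x 65 mm, origin under its centre
- cup_a: Bystander: pale green cup, 72 mm across, 85 mm tall, origin under its centre
- cup_b: Bystander: another such cup
- sugar_jar: Bystander: glass jar, 68 mm across, 100 mm tall, origin under its centre
- mug: Bystander: white mug, 80 mm across, 90 mm tall, origin under its centre
- bowl: Bystander: white bowl, 110 mm across, 45 mm tall, origin under its centre
Not all that is in view belongs to the job. Leave any blue or red look-alike of the part that bears pin_grip alone.

How it is judged:
On the way, in this order (a step that is already met when the one before it is completed fails the run):
1. the pin is lifted out of its stand (height (world z) of pin_grip above 0.158 m), for 0.1 s.
2. the pin's point is in the bracket's hole while the tray is still out of line (height (world z) of pin_grip below 0.1625 m and horizontal distance between pin_grip and pin_socket below 0.022 m and value of joint tray above 0.0025 m), for 0.05 s.
At the end, for the whole second after the job is handed in: The pin stands upright (within 4 degrees) through both holes with its collar on the bracket (within 2 mm), the tray's hole is in line with the bracket's (within 2.4 mm), all at rest and released (height (world z) of pin_grip between 0.1035 and 0.1085 m and horizontal distance between pin_grip and pin_socket below 0.0155 m and angle between pin_grip's own z axis and vertical below 0.07 rad and value of joint tray between -0.0024 and 0.0024 m and velocity of joint tray below 0.005 m/s and contact force between the fingers and dispenser below 0.5 N); the robot touches nothing.
It fails at once if the pin is forced: it presses on the drinks stand, bracket or tray with more than 60 N (contact force between dispenser and anything else above 60 N).
It fails at once if the hand pushes the tray, bracket or drinks stand (contact force between any of the fingers, the arm and dispenser above 4 N).
It fails at once if another thing on the table is moved more than 30 mm (distance of any of tea_tin, cup_a, cup_b, sugar_jar, mug, bowl from where it was at the start of the episode above 0.03 m).
It also fails if it takes over 67 s, if anything falls off the work surface, if the arm or the gripper's body presses on something with over 40 N, if the wrist force passes 120 N, or if a joint passes its speed limit or range.

### The arm

A 6-joint arm with a two-finger parallel gripper is mounted at the origin on the work surface. World frame = base frame: x ahead of the robot, y to its left, z up, the work surface at z = 0. Lengths are in m, angles in rad, forces in N, time in s.
With the tool pointing down it reaches from about 0.325 to 0.9 m from the base axis. Payload 6.1 kg.
Tool frame: the origin (TCP) lies midway between the tips of the shut fingers; the grasp point (between the pads) lies 19 mm behind it; z points along the fingers, y is the direction in which the jaws open and shut (so a half turn about z gives the same grasp; the last joint's range is limited). The gripper opens to 85 mm and grips with 20 to 120 N. Pads are 22 mm wide; open, the fingers measure 114 mm over their backs; the gripper's body (76 mm by 85 mm) begins 54 mm behind the grasp point. The pads swing forward as they close: fully open they stand 13 mm farther back than shut.
Start: joints at [-1.33, 0.22, 1.526, -0, 1.395, -0.126], TCP at [0.224, -0.583, 0.231] pointing down, gripper open.
Joint ranges: [-2.98, 2.98], [-0.91, 2.08], [0.09, 2.57], [-1.24, 4.39], [0.2, 2.65], [-2.68, 2.68]. Speed limits (rad/s): [2.57, 2.57, 3.01, 3.14, 3.14, 3.14].

### API

Orientations are given as a unit quaternion [x, y, z, w].
In Python, from bench import ctrl, get_image, camera_info, workorder gives the robot as it stands. The module is installed in compiled form; this text tells all that it offers.
- The arm moves only by the shell command python3 -m inch 'ROWS' [OPENING] [FORCE]. ROWS is JSON, a list of rows, each an object with "travel": the shift along the world's x, y, z each as a share of 0.08 m, from -1 to 1, a list of three; "delta_rot": the turn, a rotation vector about the world's x, y, z each as a share of 180 degrees, from -1 to 1, a list of three. A call has exactly 10 rows; each row is the pose to reach, as a shift and turn from the pose commanded when the call began, turning the shorter way round; what a row does not reach only later rows make up. A row lasts 1/12 s, in which the tool goes at most 41.7 mm and 7.16 degrees, less where a joint would pass 70% of its speed; a pose out of reach is approached as far as the arm can. A call with a number of a shift or a turn outside -1 to 1 is refused whole. A call with a gripper value outside its range is refused whole. OPENING is the closure, from -1 (fully open) to 1 (shut), so that 0 is half open, set as the call begins (- or left out, the last holds). The fingers move at their own pace and stop on an object; FORCE is the grip in N (left out, the last holds). Time passes only in rows, so rows that repeat a pose let the fingers close, or fill a call up. It gives the time, the measured TCP pose, the force and the opening at its end, in the units of the state.
- ctrl.sense(): the state, without advancing time (a new reading comes with each control period).
- get_image(name): name is "scene" or "side" or "wrist"; returns (picture, depth): 400x640x3 uint8, red, green, blue; 400x640 float32, m along the optical axis (not along the pixel's ray), 0 where there is no reading.
- camera_info(name): a dict with "camera_matrix" (3x3 intrinsics, pixels), "camera_from_world" (4x4, takes a point from world to camera coordinates); the wrist camera has in their place "mount" (4x4, takes a point from camera to tool coordinates, whose origin is the TCP and whose axes are the flange's). Camera axes: x right, y up, looking along -z (the intrinsics and any distortion apply to the point x, -y, -z); pixel columns grow to the right and rows downward; lengths in m; the calibration is good to about 2 mm. A picture is of the moment at which its call begins: read the wrist's pose just before it. camera_info takes no time and is no camera call.
- workorder.close_job(): hands the job in, once; it reports no verdict.
The state is a dict: "time_s": time; "q": joint angles; "joint_velocities": joint speeds; "joint_efforts": joint torques, N m; "ee_pos": TCP position; "eef_rot": TCP orientation; "ft_force": force on the tool from outside, world axes, zero at the start; "wrist_torque": the same for the moment, N m; "width": finger opening in m.
Only numpy, scipy, OpenCV 4.12 (cv2) and the standard library are available. Lean on these libraries where they do the work, as an engineer would, in place of code of your own. Each camera call takes 0.05 s, during which the arm holds its last target. There are 200 camera calls.

## Working session

There is one attempt and no reset: what is moved stays moved. The work goes in short steps, Python scripts to look and compute and a shell command to move; the robot and the scene stay as the last step left them, time stands still between calls to the robot, and variables do not carry over. Pictures are saved under pics/ and viewed, about 8 in all and at most 12, crops included, and the job is handed in when it is done.

```bash
ls; mkdir -p pics; cat > h.py <<'E'
import numpy as np, cv2
from bench import ctrl, get_image, camera_info, workorder
from scipy.spatial.transform import Rotation as R
def grab(n):
    s=ctrl.sense(); im,d=get_image(n); ci=camera_info(n); K=np.array(ci["camera_matrix"])
    if n=="wrist":
        T=np.eye(4);T[:3,:3]=R.from_quat(s["eef_rot"]).as_matrix();T[:3,3]=s["ee_pos"];W=T@np.array(ci["mount"])
    else: W=np.linalg.inv(np.array(ci["camera_from_world"]))
    return im,d,K,W
def ray(K,W,u,v):
    c=np.array([(u-K[0,2])/K[0,0],-(v-K[1,2])/K[1,1],-1.]);return W[:3,3],W[:3,:3]@c
def onz(K,W,u,v,z):
    o,r=ray(K,W,u,v);return o+r*(z-o[2])/r[2]
def cloud(d,K,W):
    v,u=np.mgrid[:d.shape[0],:d.shape[1]]
    c=np.stack([(u-K[0,2])/K[0,0]*d,-(v-K[1,2])/K[1,1]*d,-d],-1);return c@W[:3,:3].T+W[:3,3]
def save(n,im,crop=None,f=1):
    if crop: a,b,c,e=crop; im=im[b:e,a:c]
    im=cv2.resize(im,None,fx=f,fy=f,interpolation=cv2.INTER_CUBIC)
    cv2.imwrite(f"pics/{n}.png",im[...,::-1])
E
python3 - <<'E'
from h import *
for n in("scene","side","wrist"):
    im,d,K,W=grab(n); np.savez(f"{n}0.npz",im=im,d=d,K=K,W=W); save(n+"0",im); print(n,K.round(1).tolist(),W.round(3).tolist(),{k for k in camera_info(n)})
print(ctrl.sense())
E
```

```text
pics
scene [[363.6, 0.0, 325.4], [0.0, 363.6, 197.4], [0.0, 0.0, 1.0]] [[-0.868, -0.402, 0.292, 0.856], [0.497, -0.685, 0.532, 0.576], [-0.014, 0.607, 0.795, 0.985], [0.0, 0.0, 0.0, 1.0]] {'camera_matrix', 'camera_from_world'}
side [[423.4, 0.0, 321.9], [0.0, 423.4, 205.0], [0.0, 0.0, 1.0]] [[-0.982, 0.157, -0.108, 0.412], [-0.19, -0.759, 0.623, 0.85], [0.016, 0.632, 0.775, 1.169], [0.0, 0.0, 0.0, 1.0]] {'camera_matrix', 'camera_from_world'}
wrist [[339.7, 0.0, 317.8], [0.0, 339.7, 199.4], [0.0, 0.0, 1.0]] [[0.359, 0.886, 0.294, 0.301], [-0.934, 0.34, 0.112, -0.553], [-0.0, -0.315, 0.949, 0.374], [0.0, 0.0, 0.0, 1.0]] {'camera_matrix', 'mount'}
{'time_s': 0.15, 'q': array([-1.33006399e+00,  2.21043603e-01,  1.52733263e+00, -2.17962390e-05,
        1.39472988e+00, -1.26079496e-01]), 'joint_velocities': array([ 0.00031793, -0.00251213, -0.00131064,  0.0008969 , -0.000121  ,
       -0.00043277]), 'joint_efforts': array([ 1.05214680e-03, -4.97483182e+01, -3.89905322e+01, -1.50097649e-04,
        7.12317051e-03,  4.85422493e-05]), 'ee_pos': array([ 0.22404005, -0.58296397,  0.23045971]), 'eef_rot': array([ 9.83227597e-01,  1.82381250e-01, -5.40671744e-05, -7.54867743e-04]), 'ft_force': array([ 0.78617602, -0.45312276,  0.44327328]), 'wrist_torque': array([ 0.00872635,  0.01883866, -0.01972202]), 'width': 0.08508693348774025}
```

View pics/scene0.png

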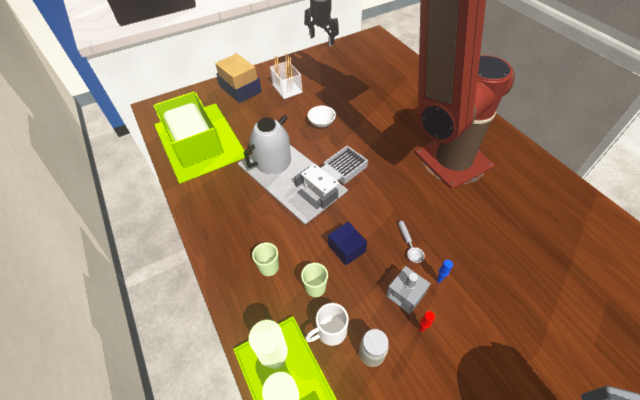

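View pics/side0.png

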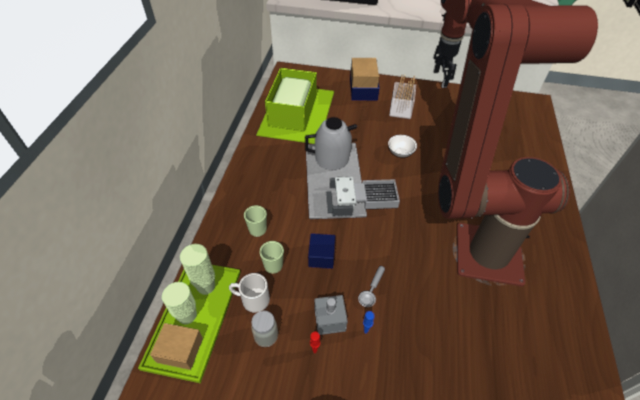

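The scene view shows three pin-like things: steel in the grey stand (scene ~411,280; side ~331,303), a blue one (446,270) and a red one (428,320). The steel one in the stand is the one that fits. The bracket is at scene (320,180) and side (345,190), with the jug to its left and the tray dish to its right. I'll enlarge and measure.

```bash
python3 - <<'E'
from h import *
tiles=[]
for n,cs in(("scene",[(380,250,460,330),(285,145,365,225)]),("side",[(300,280,380,360),(310,160,390,240)])):
    D=np.load(n+"0.npz");im,d,K,W=[D[k] for k in("im","d","K","W")]
    P=cloud(d,K,W)
    for c in cs: tiles.append(cv2.resize(im[c[1]:c[3],c[0]:c[2]],(380,290 if 0 else 300),interpolation=cv2.INTER_CUBIC))
    pts={"scene":[(411,277),(411,290),(446,266),(428,317),(320,178),(347,160),(270,140)],"side":[(331,302),(331,312),(369,317),(315,338),(345,190),(382,192),(333,140)]}[n]
    for u,v in pts: print(n,(u,v),P[v,u].round(4))
    # bracket top points
    for nm,(zl,zh),c in(("bracket",(.072,.084),cs[1]),("stand",(.062,.073),cs[0]),("rim",(.06,.07),cs[1]),("handle",(.112,.13),cs[0])):
        m=np.zeros(d.shape,bool);m[c[1]:c[3],c[0]:c[2]]=1
        m&=(P[...,2]>zl)&(P[...,2]<zh)&(d>0)
        if m.sum()>5:
            q=P[m][:,:2].astype(np.float32); r=cv2.minAreaRect(q); print(n,nm,m.sum(),np.median(q,0).round(4),np.round(r[0],4),np.round(r[1],4),round(r[2],1))
save("z1",np.vstack([np.hstack(tiles[:2]),np.hstack(tiles[2:])]))
E
```

```text
scene (411, 277) [0.4746 0.3283 0.1168]
scene (411, 290) [0.4765 0.3441 0.0685]
scene (446, 266) [0.3731 0.3478 0.1105]
scene (428, 317) [0.5008 0.4297 0.1099]
scene (320, 178) [ 0.4912 -0.1229  0.0616]
scene (347, 160) [ 0.3577 -0.1656  0.0375]
scene (270, 140) [ 0.5912 -0.2723  0.1605]
scene bracket 542 [ 0.5004 -0.1117] [ 0.5138 -0.1656] [0.0641 0.2295] 14.7
scene stand 799 [0.4785 0.3397] [0.4631 0.3462] [0.17   0.1294] 32.3
scene rim 470 [ 0.4274 -0.1292] [ 0.4273 -0.1069] [0.2242 0.3648] 6.7
scene handle 90 [0.4714 0.3336] [0.4484 0.3555] [0.1709 0.0894] 31.5
side (331, 302) [0.4704 0.3303 0.1145]
side (331, 312) [0.4671 0.3417 0.0777]
side (369, 317) [0.3639 0.3514 0.1113]
side (315, 338) [0.4932 0.4352 0.1099]
side (345, 190) [ 0.5001 -0.1206  0.064 ]
side (382, 192) [ 0.3727 -0.1437  0.0572]
side (333, 140) [ 0.5716 -0.2676  0.152 ]
side bracket 445 [ 0.5004 -0.1054] [ 0.501  -0.1107] [0.0622 0.1194] 14.5
side stand 693 [0.4695 0.341 ] [0.4597 0.3448] [0.1787 0.1319] 32.7
side rim 449 [ 0.456  -0.1027] [ 0.4671 -0.0828] [0.2448 0.3626] 3.2
side handle 62 [0.4715 0.3341] [0.4553 0.3582] [0.1603 0.084 ] 30.5
```

View pics/z1.png

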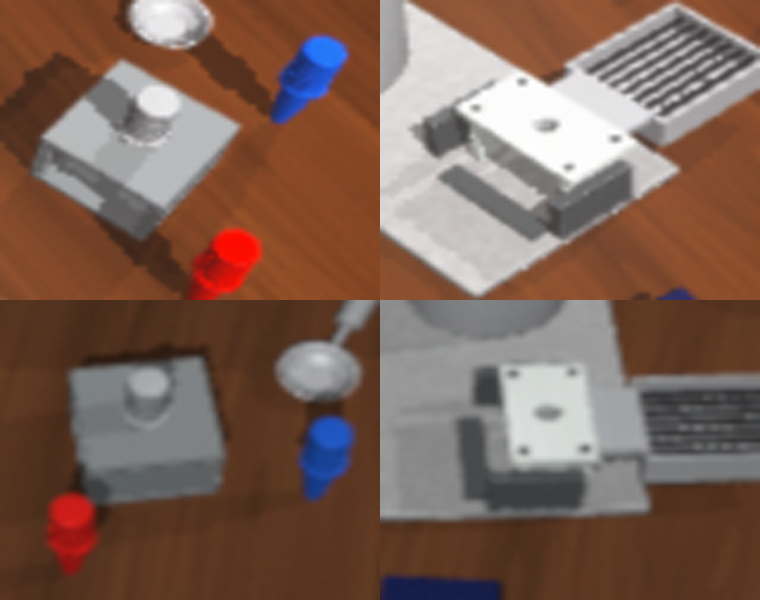

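The enlarged crop confirms it: the steel-grey pin hangs in the grey stand, and the blue and red ones stand loose on the table. The bracket's hole shows at scene ≈(320.2,178.3) and side ≈(345.4,189.9). Next I'll cast rays for the handle top and the hole.

```bash
python3 - <<'E'
from h import *
for n,a,b in(("scene",(413.3,277.7),(320.2,178.3)),("side",(331.2,301.3),(345.4,189.9))):
    D=np.load(n+"0.npz"); print(n,onz(D["K"],D["W"],*a,.119).round(4),onz(D["K"],D["W"],*b,.077).round(4))
E
```

```text
scene [0.4717 0.3334 0.119 ] [ 0.4973 -0.1097  0.077 ]
side [0.47   0.3304 0.119 ] [ 0.4978 -0.1099  0.077 ]
```

```bash

python3 -m inch '[{"travel":[0.03,0.1,0.02],"delta_rot":[0,0,0]},{"travel":[0.05,0.2,0.04],"delta_rot":[0,0,0]},{"travel":[0.08,0.3,0.06],"delta_rot":[0,0,0]},{"travel":[0.11,0.4,0.08],"delta_rot":[0,0,0]},{"travel":[0.13,0.5,0.1],"delta_rot":[0,0,0]},{"travel":[0.16,0.6,0.12],"delta_rot":[0,0,0]},{"travel":[0.19,0.7,0.14],"delta_rot":[0,0,0]},{"travel":[0.22,0.8,0.16],"delta_rot":[0,0,0]},{"travel":[0.24,0.9,0.18],"delta_rot":[0,0,0]},{"travel":[0.27,1.0,0.2],"delta_rot":[0,0,0]}]' -1 60
python3 -m inch '[{"travel":[0.03,0.1,0],"delta_rot":[0,0,0.023]},{"travel":[0.05,0.2,0],"delta_rot":[0,0,0.047]},{"travel":[0.08,0.3,0],"delta_rot":[0,0,0.07]},{"travel":[0.11,0.4,0],"delta_rot":[0,0,0.093]},{"travel":[0.13,0.5,0],"delta_rot":[0,0,0.117]},{"travel":[0.16,0.6,0],"delta_rot":[0,0,0.14]},{"travel":[0.19,0.7,0],"delta_rot":[0,0,0.163]},{"travel":[0.22,0.8,0],"delta_rot":[0,0,0.187]},{"travel":[0.24,0.9,0],"delta_rot":[0,0,0.21]},{"travel":[0.27,1.0,0],"delta_rot":[0,0,0.233]}]'
```

```text
time_s: 0.98
ee_pos: [0.2459, -0.5026, 0.2475]
eef_rot: [0.983, 0.182, -0.0, 0.0]
ft_force: [-0.0, 0.4, 0.2]
width: 0.0852
time_s: 1.82
ee_pos: [0.2674, -0.4226, 0.2474]
eef_rot: [0.852, 0.524, -0.0, 0.0]
ft_force: [-0.3, -0.6, -1.5]
width: 0.0852
```

```bash

python3 -m inch '[{"travel":[0.03,0.1,0],"delta_rot":[0,0,0.023]},{"travel":[0.05,0.2,0],"delta_rot":[0,0,0.047]},{"travel":[0.08,0.3,0],"delta_rot":[0,0,0.07]},{"travel":[0.11,0.4,0],"delta_rot":[0,0,0.093]},{"travel":[0.13,0.5,0],"delta_rot":[0,0,0.117]},{"travel":[0.16,0.6,0],"delta_rot":[0,0,0.14]},{"travel":[0.19,0.7,0],"delta_rot":[0,0,0.163]},{"travel":[0.22,0.8,0],"delta_rot":[0,0,0.187]},{"travel":[0.24,0.9,0],"delta_rot":[0,0,0.21]},{"travel":[0.27,1.0,0],"delta_rot":[0,0,0.233]}]' | tail -4
python3 -m inch '[{"travel":[0.03,0.1,0],"delta_rot":[0,0,0]},{"travel":[0.05,0.2,0],"delta_rot":[0,0,0]},{"travel":[0.08,0.3,0],"delta_rot":[0,0,0]},{"travel":[0.11,0.4,0],"delta_rot":[0,0,0]},{"travel":[0.13,0.5,0],"delta_rot":[0,0,0]},{"travel":[0.16,0.6,0],"delta_rot":[0,0,0]},{"travel":[0.19,0.7,0],"delta_rot":[0,0,0]},{"travel":[0.22,0.8,0],"delta_rot":[0,0,0]},{"travel":[0.24,0.9,0],"delta_rot":[0,0,0]},{"travel":[0.27,1.0,0],"delta_rot":[0,0,0]}]' | sed -n 2p
python3 -m inch '[{"travel":[0.03,0.1,0],"delta_rot":[0,0,0]},{"travel":[0.05,0.2,0],"delta_rot":[0,0,0]},{"travel":[0.08,0.3,0],"delta_rot":[0,0,0]},{"travel":[0.11,0.4,0],"delta_rot":[0,0,0]},{"travel":[0.13,0.5,0],"delta_rot":[0,0,0]},{"travel":[0.16,0.6,0],"delta_rot":[0,0,0]},{"travel":[0.19,0.7,0],"delta_rot":[0,0,0]},{"travel":[0.22,0.8,0],"delta_rot":[0,0,0]},{"travel":[0.24,0.9,0],"delta_rot":[0,0,0]},{"travel":[0.27,1.0,0],"delta_rot":[0,0,0]}]' | sed -n 2p
python3 -m inch '[{"travel":[0.03,0.1,0],"delta_rot":[0,0,0]},{"travel":[0.05,0.2,0],"delta_rot":[0,0,0]},{"travel":[0.08,0.3,0],"delta_rot":[0,0,0]},{"travel":[0.11,0.4,0],"delta_rot":[0,0,0]},{"travel":[0.13,0.5,0],"delta_rot":[0,0,0]},{"travel":[0.16,0.6,0],"delta_rot":[0,0,0]},{"travel":[0.19,0.7,0],"delta_rot":[0,0,0]},{"travel":[0.22,0.8,0],"delta_rot":[0,0,0]},{"travel":[0.24,0.9,0],"delta_rot":[0,0,0]},{"travel":[0.27,1.0,0],"delta_rot":[0,0,0]}]' | sed -n 2p
python3 - <<'E'
from h import *
im,d,K,W=grab("wrist");np.savez("w1.npz",im=im,d=d,K=K,W=W);save("w1",im);print(W[:3,3],ctrl.sense()["q"])
E
```

```text
ee_pos: [0.289, -0.3427, 0.2474]
eef_rot: [0.608, 0.794, -0.0, 0.0]
ft_force: [-0.0, -0.2, -0.7]
width: 0.0856
ee_pos: [0.3107, -0.2626, 0.2473]
ee_pos: [0.3323, -0.1826, 0.2473]
ee_pos: [0.3539, -0.1026, 0.2473]
[ 0.33449003 -0.02384403  0.39046493] [-4.95281573e-01 -4.55740185e-01  2.11304805e+00  1.02061894e-03
  1.48456440e+00 -7.55851443e-01]
```

```bash

python3 -m inch '[{"travel":[0.03,0.1,0],"delta_rot":[0,0,0]},{"travel":[0.05,0.2,0],"delta_rot":[0,0,0]},{"travel":[0.08,0.3,0],"delta_rot":[0,0,0]},{"travel":[0.11,0.4,0],"delta_rot":[0,0,0]},{"travel":[0.13,0.5,0],"delta_rot":[0,0,0]},{"travel":[0.16,0.6,0],"delta_rot":[0,0,0]},{"travel":[0.19,0.7,0],"delta_rot":[0,0,0]},{"travel":[0.22,0.8,0],"delta_rot":[0,0,0]},{"travel":[0.24,0.9,0],"delta_rot":[0,0,0]},{"travel":[0.27,1.0,0],"delta_rot":[0,0,0]}]' | sed -n 2p
python3 -m inch '[{"travel":[0.03,0.1,0],"delta_rot":[0,0,0]},{"travel":[0.05,0.2,0],"delta_rot":[0,0,0]},{"travel":[0.08,0.3,0],"delta_rot":[0,0,0]},{"travel":[0.11,0.4,0],"delta_rot":[0,0,0]},{"travel":[0.13,0.5,0],"delta_rot":[0,0,0]},{"travel":[0.16,0.6,0],"delta_rot":[0,0,0]},{"travel":[0.19,0.7,0],"delta_rot":[0,0,0]},{"travel":[0.22,0.8,0],"delta_rot":[0,0,0]},{"travel":[0.24,0.9,0],"delta_rot":[0,0,0]},{"travel":[0.27,1.0,0],"delta_rot":[0,0,0]}]' | sed -n 2p
python3 -m inch '[{"travel":[0.03,0.1,0],"delta_rot":[0,0,0]},{"travel":[0.05,0.2,0],"delta_rot":[0,0,0]},{"travel":[0.08,0.3,0],"delta_rot":[0,0,0]},{"travel":[0.11,0.4,0],"delta_rot":[0,0,0]},{"travel":[0.13,0.5,0],"delta_rot":[0,0,0]},{"travel":[0.16,0.6,0],"delta_rot":[0,0,0]},{"travel":[0.19,0.7,0],"delta_rot":[0,0,0]},{"travel":[0.22,0.8,0],"delta_rot":[0,0,0]},{"travel":[0.24,0.9,0],"delta_rot":[0,0,0]},{"travel":[0.27,1.0,0],"delta_rot":[0,0,0]}]' | sed -n 2p
python3 -m inch '[{"travel":[0.03,0.1,0],"delta_rot":[0,0,0]},{"travel":[0.05,0.2,0],"delta_rot":[0,0,0]},{"travel":[0.08,0.3,0],"delta_rot":[0,0,0]},{"travel":[0.11,0.4,0],"delta_rot":[0,0,0]},{"travel":[0.13,0.5,0],"delta_rot":[0,0,0]},{"travel":[0.16,0.6,0],"delta_rot":[0,0,0]},{"travel":[0.19,0.7,0],"delta_rot":[0,0,0]},{"travel":[0.22,0.8,0],"delta_rot":[0,0,0]},{"travel":[0.24,0.9,0],"delta_rot":[0,0,0]},{"travel":[0.27,1.0,0],"delta_rot":[0,0,0]}]' | sed -n 2p
python3 -m inch '[{"travel":[0.03,0.1,0],"delta_rot":[0,0,0]},{"travel":[0.05,0.2,0],"delta_rot":[0,0,0]},{"travel":[0.08,0.3,0],"delta_rot":[0,0,0]},{"travel":[0.11,0.4,0],"delta_rot":[0,0,0]},{"travel":[0.13,0.5,0],"delta_rot":[0,0,0]},{"travel":[0.16,0.6,0],"delta_rot":[0,0,0]},{"travel":[0.19,0.7,0],"delta_rot":[0,0,0]},{"travel":[0.22,0.8,0],"delta_rot":[0,0,0]},{"travel":[0.24,0.9,0],"delta_rot":[0,0,0]},{"travel":[0.27,1.0,0],"delta_rot":[0,0,0]}]'
python3 - <<'E'
from h import *
im,d,K,W=grab("wrist");np.savez("w2.npz",im=im,d=d,K=K,W=W)
a=np.load("w1.npz")["im"]
save("w12",np.vstack([cv2.resize(a,(464,290)),cv2.resize(im,(464,290))]))
P=cloud(d,K,W)
m=(P[...,2]>.112)&(P[...,2]<.125)&(d>0)&(abs(P[...,0]-.471)<.04)&(abs(P[...,1]-.332)<.03)
v,u=np.nonzero(m);print(m.sum(),u.mean(),v.mean(),P[m].mean(0),onz(K,W,u.mean(),v.mean(),.119))
E
```

```text
ee_pos: [0.3755, -0.0226, 0.2473]
ee_pos: [0.3971, 0.0574, 0.2473]
ee_pos: [0.4187, 0.1374, 0.2473]
ee_pos: [0.4403, 0.2174, 0.2473]
time_s: 9.37
ee_pos: [0.4619, 0.2974, 0.2473]
eef_rot: [0.609, 0.793, -0.0, -0.0]
ft_force: [0.6, 0.2, 0.3]
width: 0.0853
675 337.8888888888889 154.0562962962963 [0.47109878 0.33033048 0.11929908] [0.47112309 0.33031389 0.119     ]
```

View pics/w12.png

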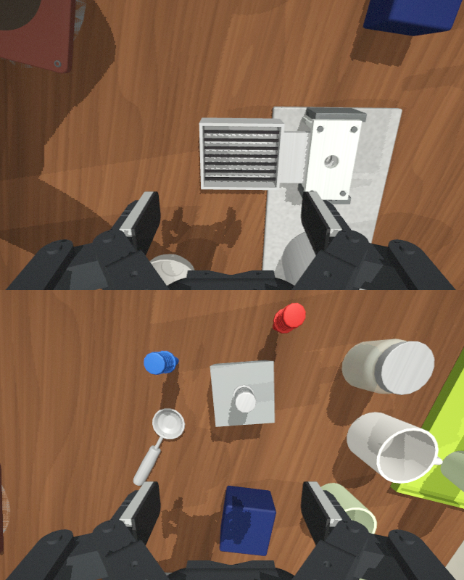

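The bracket's hole shows in the upper view at full-resolution pixel ≈(458,221). In the lower view the pin is at ≈(338,154), clear of the red and blue ones. Descending.

```bash

python3 -m inch '[{"travel":[0.02,0.08,-0.05],"delta_rot":[0,0,0]},{"travel":[0.05,0.16,-0.1],"delta_rot":[0,0,0]},{"travel":[0.07,0.24,-0.2],"delta_rot":[0,0,0]},{"travel":[0.09,0.32,-0.3],"delta_rot":[0,0,0]},{"travel":[0.115,0.41,-0.4],"delta_rot":[0,0,0]},{"travel":[0.115,0.41,-0.5],"delta_rot":[0,0,0]},{"travel":[0.115,0.41,-0.6],"delta_rot":[0,0,0]},{"travel":[0.115,0.41,-0.7],"delta_rot":[0,0,0]},{"travel":[0.115,0.41,-0.8],"delta_rot":[0,0,0]},{"travel":[0.115,0.41,-0.9],"delta_rot":[0,0,0]}]' | sed -n 2p
python3 -m inch '[{"travel":[0,0,-0.1],"delta_rot":[0,0,0]},{"travel":[0,0,-0.2],"delta_rot":[0,0,0]},{"travel":[0,0,-0.3],"delta_rot":[0,0,0]},{"travel":[0,0,-0.4],"delta_rot":[0,0,0]},{"travel":[0,0,-0.5],"delta_rot":[0,0,0]},{"travel":[0,0,-0.5],"delta_rot":[0,0,0]},{"travel":[0,0,-0.5],"delta_rot":[0,0,0]},{"travel":[0,0,-0.5],"delta_rot":[0,0,0]},{"travel":[0,0,-0.5],"delta_rot":[0,0,0]},{"travel":[0,0,-0.5],"delta_rot":[0,0,0]}]' 
python3 - <<'E'
from h import *
D=np.load("w1.npz");im,d,K,W=[D[k] for k in("im","d","K","W")];P=cloud(d,K,W)
g=cv2.cvtColor(im,cv2.COLOR_RGB2GRAY);sub=g[208:234,446:472]
m=np.zeros(g.shape,bool);m[208:234,446:472]=sub<170
n,l,st,c=cv2.connectedComponentsWithStats(m.astype(np.uint8))
print(st[1:],c[1:].round(1)); 
for q in c[1:]: print(onz(K,W,*q,.078).round(4))
b=(P[...,2]>.073)&(P[...,2]<.083)&(abs(P[...,0]-.5)<.08)&(abs(P[...,1]+.11)<.08);r=cv2.minAreaRect(P[b][:,:2].astype(np.float32));print(r)
im,d,K,W=grab("wrist");np.savez("w3.npz",im=im,d=d,K=K,W=W);save("w3",im,(160,60,560,360))
P=cloud(d,K,W);m=(P[...,2]>.112)&(P[...,2]<.125)&(d>0)&(abs(P[...,0]-.471)<.025)&(abs(P[...,1]-.332)<.025)
v,u=np.nonzero(m);print(m.sum(),u.mean(),v.mean(),P[m].mean(0))
E
```

```text
ee_pos: [0.4708, 0.3291, 0.1744]
time_s: 11.08
ee_pos: [0.4714, 0.3296, 0.1359]
eef_rot: [0.609, 0.793, 0.001, 0.0]
ft_force: [0.5, -0.8, 1.3]
width: 0.0851
[[448 214  18  15 143]
 [461 229   1   1   1]] [[457.4 220.7]
 [461.  229. ]]
[ 0.5    -0.1101  0.078 ]
[ 0.5068 -0.1175  0.078 ]
((0.5002947449684143, -0.11301963031291962), (0.06321826577186584, 0.11706537753343582), 14.38339614868164)
1603 315.9525888958203 246.46787273861509 [0.47118998 0.33171476 0.11901875]
```

View pics/w3.png

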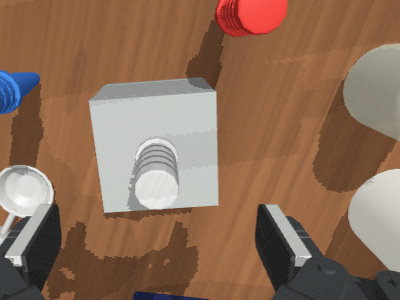

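```bash

python3 -m inch '[{"travel":[0,0.02,-0.1],"delta_rot":[0,0,0]},{"travel":[0,0.02,-0.2],"delta_rot":[0,0,0]},{"travel":[0,0.02,-0.3],"delta_rot":[0,0,0]},{"travel":[0,0.02,-0.4],"delta_rot":[0,0,0]},{"travel":[0,0.02,-0.5],"delta_rot":[0,0,0]},{"travel":[0,0.02,-0.6],"delta_rot":[0,0,0]},{"travel":[0,0.02,-0.7],"delta_rot":[0,0,0]},{"travel":[0,0.02,-0.7],"delta_rot":[0,0,0]},{"travel":[0,0.02,-0.7],"delta_rot":[0,0,0]},{"travel":[0,0.02,-0.7],"delta_rot":[0,0,0]}]' 
python3 -m inch '[{"travel":[0,0,0],"delta_rot":[0,0,0]},{"travel":[0,0,0],"delta_rot":[0,0,0]},{"travel":[0,0,0],"delta_rot":[0,0,0]},{"travel":[0,0,0],"delta_rot":[0,0,0]},{"travel":[0,0,0],"delta_rot":[0,0,0]},{"travel":[0,0,0],"delta_rot":[0,0,0]},{"travel":[0,0,0],"delta_rot":[0,0,0]},{"travel":[0,0,0],"delta_rot":[0,0,0]},{"travel":[0,0,0],"delta_rot":[0,0,0]},{"travel":[0,0,0],"delta_rot":[0,0,0]}]' 1 60
```

```text
time_s: 11.97
ee_pos: [0.4711, 0.3311, 0.0795]
eef_rot: [0.609, 0.793, 0.0, 0.0]
ft_force: [-0.7, 0.2, -0.1]
width: 0.0855
time_s: 12.8
ee_pos: [0.4711, 0.3311, 0.0797]
eef_rot: [0.609, 0.793, 0.0, 0.0]
ft_force: [-1.6, -1.3, 4.1]
width: 0.0225
```

```bash

python3 -m inch '[{"travel":[0,0,0.05],"delta_rot":[0,0,0]},{"travel":[0,0,0.1],"delta_rot":[0,0,0]},{"travel":[0,0,0.2],"delta_rot":[0,0,0]},{"travel":[0,0,0.3],"delta_rot":[0,0,0]},{"travel":[0,0,0.4],"delta_rot":[0,0,0]},{"travel":[0,0,0.5],"delta_rot":[0,0,0]},{"travel":[0,0,0.6],"delta_rot":[0,0,0]},{"travel":[0,0,0.7],"delta_rot":[0,0,0]},{"travel":[0,0,0.85],"delta_rot":[0,0,0]},{"travel":[0,0,1],"delta_rot":[0,0,0]}]' 
python3 -m inch '[{"travel":[0,0,0.1],"delta_rot":[0,0,0]},{"travel":[0,0,0.2],"delta_rot":[0,0,0]},{"travel":[0,0,0.3],"delta_rot":[0,0,0]},{"travel":[0,0,0.4],"delta_rot":[0,0,0]},{"travel":[0,0,0.5],"delta_rot":[0,0,0]},{"travel":[0,0,0.6],"delta_rot":[0,0,0]},{"travel":[0,0,0.62],"delta_rot":[0,0,0]},{"travel":[0,0,0.62],"delta_rot":[0,0,0]},{"travel":[0,0,0.62],"delta_rot":[0,0,0]},{"travel":[0,0,0.62],"delta_rot":[0,0,0]}]' 
python3 - <<'E'
from h import *
im,d,K,W=grab("wrist");np.savez("w4.npz",im=im,d=d,K=K,W=W);save("w4",im,(160,100,480,400),1.5)
E
```

```text
time_s: 13.63
ee_pos: [0.4707, 0.3309, 0.1603]
eef_rot: [0.609, 0.793, -0.0, -0.0]
ft_force: [-0.3, 0.5, -2.8]
width: 0.0226
time_s: 14.47
ee_pos: [0.4705, 0.3308, 0.2082]
eef_rot: [0.609, 0.793, -0.001, -0.0]
ft_force: [-0.4, -0.3, -2.5]
width: 0.0228
```

View pics/w4.png

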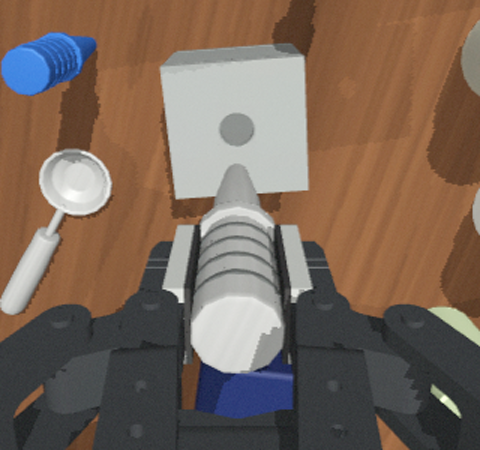

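The pin is cleanly held and its tip is clear of the stand. Next I'll carry it past the bracket, so the hole can be seen ahead of the pin.

```bash

python3 -m inch '[{"travel":[0.005,-0.05,0],"delta_rot":[0,0,0]},{"travel":[0.01,-0.15,0],"delta_rot":[0,0,0]},{"travel":[0.015,-0.25,0],"delta_rot":[0,0,0]},{"travel":[0.02,-0.35,0],"delta_rot":[0,0,0]},{"travel":[0.025,-0.45,0],"delta_rot":[0,0,0]},{"travel":[0.03,-0.55,0],"delta_rot":[0,0,0]},{"travel":[0.035,-0.65,0],"delta_rot":[0,0,0]},{"travel":[0.04,-0.76,0],"delta_rot":[0,0,0]},{"travel":[0.045,-0.88,0],"delta_rot":[0,0,0]},{"travel":[0.05,-1,0],"delta_rot":[0,0,0]}]' | sed -n 2p
python3 -m inch '[{"travel":[0.005,-0.1,0],"delta_rot":[0,0,0]},{"travel":[0.01,-0.2,0],"delta_rot":[0,0,0]},{"travel":[0.015,-0.3,0],"delta_rot":[0,0,0]},{"travel":[0.02,-0.4,0],"delta_rot":[0,0,0]},{"travel":[0.025,-0.5,0],"delta_rot":[0,0,0]},{"travel":[0.03,-0.6,0],"delta_rot":[0,0,0]},{"travel":[0.035,-0.7,0],"delta_rot":[0,0,0]},{"travel":[0.04,-0.8,0],"delta_rot":[0,0,0]},{"travel":[0.045,-0.9,0],"delta_rot":[0,0,0]},{"travel":[0.05,-1,0],"delta_rot":[0,0,0]}]' | sed -n 2p
python3 -m inch '[{"travel":[0.005,-0.1,0],"delta_rot":[0,0,0]},{"travel":[0.01,-0.2,0],"delta_rot":[0,0,0]},{"travel":[0.015,-0.3,0],"delta_rot":[0,0,0]},{"travel":[0.02,-0.4,0],"delta_rot":[0,0,0]},{"travel":[0.025,-0.5,0],"delta_rot":[0,0,0]},{"travel":[0.03,-0.6,0],"delta_rot":[0,0,0]},{"travel":[0.035,-0.7,0],"delta_rot":[0,0,0]},{"travel":[0.04,-0.8,0],"delta_rot":[0,0,0]},{"travel":[0.045,-0.9,0],"delta_rot":[0,0,0]},{"travel":[0.05,-1,0],"delta_rot":[0,0,0]}]' | sed -n 2p
python3 -m inch '[{"travel":[0.005,-0.1,0],"delta_rot":[0,0,0]},{"travel":[0.01,-0.2,0],"delta_rot":[0,0,0]},{"travel":[0.015,-0.3,0],"delta_rot":[0,0,0]},{"travel":[0.02,-0.4,0],"delta_rot":[0,0,0]},{"travel":[0.025,-0.5,0],"delta_rot":[0,0,0]},{"travel":[0.03,-0.6,0],"delta_rot":[0,0,0]},{"travel":[0.035,-0.7,0],"delta_rot":[0,0,0]},{"travel":[0.04,-0.8,0],"delta_rot":[0,0,0]},{"travel":[0.045,-0.9,0],"delta_rot":[0,0,0]},{"travel":[0.05,-1,0],"delta_rot":[0,0,0]}]' | sed -n 2p
python3 -m inch '[{"travel":[0.005,-0.1,0],"delta_rot":[0,0,0]},{"travel":[0.01,-0.2,0],"delta_rot":[0,0,0]},{"travel":[0.015,-0.3,0],"delta_rot":[0,0,0]},{"travel":[0.02,-0.4,0],"delta_rot":[0,0,0]},{"travel":[0.025,-0.5,0],"delta_rot":[0,0,0]},{"travel":[0.03,-0.6,0],"delta_rot":[0,0,0]},{"travel":[0.035,-0.7,0],"delta_rot":[0,0,0]},{"travel":[0.04,-0.8,0],"delta_rot":[0,0,0]},{"travel":[0.045,-0.9,0],"delta_rot":[0,0,0]},{"travel":[0.05,-1,0],"delta_rot":[0,0,0]}]' | sed -n 2p
python3 -m inch '[{"travel":[0.005,-0.1,0],"delta_rot":[0,0,0]},{"travel":[0.01,-0.2,0],"delta_rot":[0,0,0]},{"travel":[0.015,-0.3,0],"delta_rot":[0,0,0]},{"travel":[0.02,-0.4,0],"delta_rot":[0,0,0]},{"travel":[0.025,-0.5,0],"delta_rot":[0,0,0]},{"travel":[0.03,-0.6,0],"delta_rot":[0,0,0]},{"travel":[0.035,-0.7,0],"delta_rot":[0,0,0]},{"travel":[0.04,-0.8,0],"delta_rot":[0,0,0]},{"travel":[0.045,-0.88,0],"delta_rot":[0,0,0]},{"travel":[0.05,-0.92,0],"delta_rot":[0,0,0]}]'
python3 - <<'E'
from h import *
im,d,K,W=grab("wrist");np.savez("w5.npz",im=im,d=d,K=K,W=W)
o=np.linalg.inv(W)@np.array([.498,-.11,.078,1]);u=K[0,2]+K[0,0]*o[0]/-o[2];v=K[1,2]+K[1,1]*o[1]/o[2];print(u,v)
u,v=int(u),int(v);a,b=max(u-75,0),max(v-50,0);save("w5",im,(a,b,a+150,b+110),5);print(a,b)
print(ctrl.sense()["ee_pos"])
P=cloud(d,K,W);b=(P[...,2]>.074)&(P[...,2]<.082)&(abs(P[...,0]-.5)<.08)&(abs(P[...,1]+.11)<.08);print(P[b].mean(0),cv2.minAreaRect(P[b][:,:2].astype(np.float32)))
E
```

```text
ee_pos: [0.4749, 0.25, 0.2089]
ee_pos: [0.479, 0.1702, 0.2089]
ee_pos: [0.483, 0.0902, 0.2089]
ee_pos: [0.487, 0.0102, 0.2089]
ee_pos: [0.491, -0.0698, 0.2089]
time_s: 19.52
ee_pos: [0.495, -0.1437, 0.2089]
eef_rot: [0.61, 0.793, -0.0, 0.0]
ft_force: [0.1, 0.8, -2.9]
width: 0.0224
330.5785709565335 150.61628596783862
255 100
[ 0.49501541 -0.14381101  0.20890262]
[ 0.49935983 -0.1079123   0.07869726] ((0.5004879832267761, -0.11287449300289154), (0.06219923868775368, 0.11623515188694), 14.138587951660156)
```

View pics/w5.png

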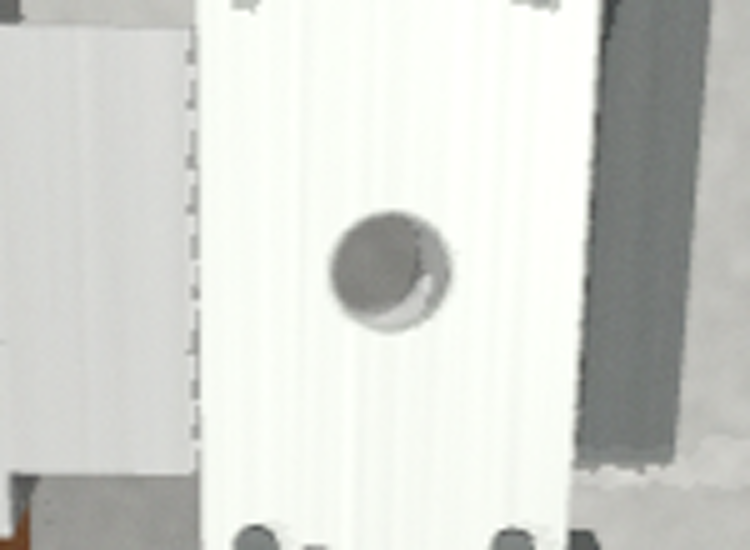

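The crop shows the bracket hole as a clean circle centred at crop (391,271), which is full pixel ≈(333,154). The tray is visibly off toward the front. Next I'll get its world position, and the pin's position in the hand, with the same camera.

```bash
python3 - <<'E'
from h import *
D=np.load("w5.npz");im,d,K,W=[D[k] for k in("im","d","K","W")];P=cloud(d,K,W)
g=cv2.cvtColor(im,cv2.COLOR_RGB2GRAY)
m=np.zeros(g.shape,np.uint8);s=g[135:175,312:355];m[135:175,312:355]=(s<222)
c=max(cv2.findContours(m,0,2)[0],key=cv2.contourArea);(u,v),r=cv2.minEnclosingCircle(c);print("hole",u,v,r,cv2.contourArea(c),onz(K,W,u,v,.078).round(4))
h=onz(K,W,u,v,.078)
tcp=np.array([.495,-.1438,.2089])
m=(abs(P[...,2]-(tcp[2]+.0393))<.003)&(np.hypot(P[...,0]-tcp[0],P[...,1]-tcp[1])<.03)&(d>0)
c=max(cv2.findContours(m.astype(np.uint8),0,2)[0],key=cv2.contourArea);(u,v),r=cv2.minEnclosingCircle(c);p=onz(K,W,u,v,tcp[2]+.0393)
print("handle",m.sum(),u,v,r,p.round(4),P[m].mean(0),P[m].min(0),P[m].max(0)); print("shift",(h-p)[:2].round(4))
# pin axis: points on lower parts
for z0,z1 in((-.012,-.008),(-.02,-.013),(-.035,-.025),(-.05,-.04),(-.07,-.055)):
    q=(P[...,2]>tcp[2]+z0)&(P[...,2]<tcp[2]+z1)&(abs(P[...,1]-tcp[1])<.02)&(abs(P[...,0]-tcp[0])<.016)&(d>0)
    if q.sum(): t=P[q]; print(z0,q.sum(),t.min(0).round(4),t.max(0).round(4))
E
```

```text
hole 332.6707458496094 154.06097412109375 12.51213550567627 448.0 [ 0.5004 -0.1123  0.078 ]
handle 3874 318.0 295.5 68.00193786621094 [ 0.4937 -0.133   0.2482] [ 0.49578369 -0.14172338  0.2483495 ] [ 0.46614791 -0.15764034  0.24520413] [ 0.52100785 -0.12543851  0.2511966 ]
shift [0.0067 0.0208]
-0.012 85 [ 0.483  -0.1412  0.1979] [ 0.5065 -0.1304  0.2009]
-0.035 208 [ 0.4873 -0.1443  0.1739] [ 0.5036 -0.1352  0.1838]
-0.05 96 [ 0.4879 -0.144   0.1589] [ 0.5034 -0.1363  0.1688]
-0.07 77 [ 0.4894 -0.1446  0.1391] [ 0.5012 -0.1382  0.1535]
```

```bash

python3 -m inch '[{"travel":[0.01,0.1,0],"delta_rot":[0,0,0]},{"travel":[0.02,0.2,0],"delta_rot":[0,0,0]},{"travel":[0.03,0.3,0],"delta_rot":[0,0,0]},{"travel":[0.038,0.39,-0.1],"delta_rot":[0,0,0]},{"travel":[0.038,0.39,-0.2],"delta_rot":[0,0,0]},{"travel":[0.038,0.39,-0.3],"delta_rot":[0,0,0]},{"travel":[0.038,0.39,-0.4],"delta_rot":[0,0,0]},{"travel":[0.038,0.39,-0.5],"delta_rot":[0,0,0]},{"travel":[0.038,0.39,-0.6],"delta_rot":[0,0,0]},{"travel":[0.038,0.39,-0.65],"delta_rot":[0,0,0]}]'
python3 - <<'E'
from h import *
s=ctrl.sense();im,d,K,W=grab("wrist");np.savez("w6.npz",im=im,d=d,K=K,W=W);print(s["ee_pos"],s["ft_force"].round(2),s["wrist_torque"].round(3))
im2=grab("side")[0]
save("w6",np.hstack([cv2.resize(im[90:250,240:400],(400,400),interpolation=3),cv2.resize(im2[160:220,315:375],(400,400),interpolation=3)]))
E
```

```text
time_s: 20.4
ee_pos: [0.4972, -0.1114, 0.1551]
eef_rot: [0.61, 0.793, -0.0, -0.001]
ft_force: [-0.9, 0.5, -3.5]
width: 0.0228
[ 0.49716011 -0.11140934  0.15507754] [-0.9   0.5  -3.52] [ 0.017 -0.028  0.003]
```

View pics/w6.png

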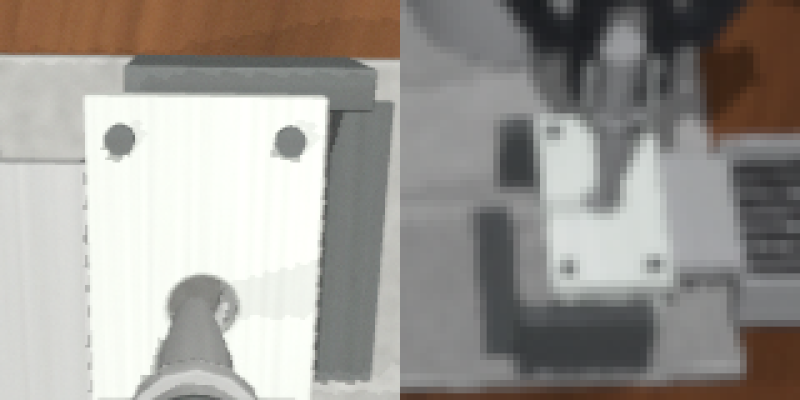

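Left: the tip sits over the hole (crop ≈(203,305)), slightly to the front as intended. Right: the side view agrees. Feeling downwards now.

```bash

python3 -m inch '[{"travel":[0.005,-0.01,-0.02],"delta_rot":[0,0,0]},{"travel":[0.005,-0.01,-0.035],"delta_rot":[0,0,0]},{"travel":[0.005,-0.01,-0.05],"delta_rot":[0,0,0]},{"travel":[0.005,-0.01,-0.065],"delta_rot":[0,0,0]},{"travel":[0.005,-0.01,-0.08],"delta_rot":[0,0,0]},{"travel":[0.005,-0.01,-0.095],"delta_rot":[0,0,0]},{"travel":[0.005,-0.01,-0.11],"delta_rot":[0,0,0]},{"travel":[0.005,-0.01,-0.125],"delta_rot":[0,0,0]},{"travel":[0.005,-0.01,-0.14],"delta_rot":[0,0,0]},{"travel":[0.005,-0.01,-0.15],"delta_rot":[0,0,0]}]'
```

```text
time_s: 21.33
ee_pos: [0.4983, -0.1122, 0.1447]
eef_rot: [0.609, 0.793, -0.0, -0.0]
ft_force: [0.5, -0.4, -2.2]
width: 0.0227
```

```bash

python3 -m inch '[{"travel":[0,0,0],"delta_rot":[0,0,0]},{"travel":[0,0,-0.015],"delta_rot":[0,0,0]},{"travel":[0,0,-0.03],"delta_rot":[0,0,0]},{"travel":[0,0,-0.045],"delta_rot":[0,0,0]},{"travel":[0,0,-0.06],"delta_rot":[0,0,0]},{"travel":[0,0,-0.07],"delta_rot":[0,0,0]},{"travel":[0,0,-0.08],"delta_rot":[0,0,0]},{"travel":[0,0,-0.09],"delta_rot":[0,0,0]},{"travel":[0,0,-0.1],"delta_rot":[0,0,0]},{"travel":[0,0,-0.11],"delta_rot":[0,0,0]}]'
```

```text
time_s: 22.17
ee_pos: [0.4984, -0.1122, 0.1361]
eef_rot: [0.609, 0.793, 0.0, 0.0]
ft_force: [0.2, -0.2, -3.0]
width: 0.0227
```

```bash

python3 -m inch '[{"travel":[0,0,-0.01],"delta_rot":[0,0,0]},{"travel":[0,0,-0.02],"delta_rot":[0,0,0]},{"travel":[0,0,-0.03],"delta_rot":[0,0,0]},{"travel":[0,0,-0.04],"delta_rot":[0,0,0]},{"travel":[0,0,-0.05],"delta_rot":[0,0,0]},{"travel":[0,0,-0.06],"delta_rot":[0,0,0]},{"travel":[0,0,-0.07],"delta_rot":[0,0,0]},{"travel":[0,0,-0.08],"delta_rot":[0,0,0]},{"travel":[0,0,-0.09],"delta_rot":[0,0,0]},{"travel":[0,0,-0.1],"delta_rot":[0,0,0]}]'
```

```text
time_s: 23.0
ee_pos: [0.4984, -0.1122, 0.128]
eef_rot: [0.609, 0.793, -0.0, -0.0]
ft_force: [0.3, 0.1, -2.3]
width: 0.0227
```

```bash

python3 -m inch '[{"travel":[0.002,0,-0.007],"delta_rot":[0,0,0]},{"travel":[0.004,0.001,-0.014],"delta_rot":[0,0,0]},{"travel":[0.006,0.001,-0.021],"delta_rot":[0,0,0]},{"travel":[0.008,0.002,-0.028],"delta_rot":[0,0,0]},{"travel":[0.01,0.002,-0.035],"delta_rot":[0,0,0]},{"travel":[0.012,0.003,-0.042],"delta_rot":[0,0,0]},{"travel":[0.014,0.003,-0.049],"delta_rot":[0,0,0]},{"travel":[0.016,0.004,-0.056],"delta_rot":[0,0,0]},{"travel":[0.018,0.004,-0.063],"delta_rot":[0,0,0]},{"travel":[0.018,0.004,-0.07],"delta_rot":[0,0,0]}]'
python3 -c "
from h import *
s=ctrl.sense();print(s['ft_force'].round(2),s['wrist_torque'].round(3))"
```

```text
time_s: 23.83
ee_pos: [0.4992, -0.112, 0.1223]
eef_rot: [0.609, 0.793, -0.0, -0.001]
ft_force: [-4.6, 0.2, 0.5]
width: 0.0226
[-4.57  0.22  0.46] [-0.204  1.12  -0.023]
```

```bash

python3 -m inch '[{"travel":[0,0,-0.005],"delta_rot":[0,0,0]},{"travel":[0.001,0,-0.01],"delta_rot":[0,0,0]},{"travel":[0.002,0,-0.015],"delta_rot":[0,0,0]},{"travel":[0.003,0,-0.02],"delta_rot":[0,0,0]},{"travel":[0.004,0.001,-0.025],"delta_rot":[0,0,0]},{"travel":[0.004,0.001,-0.03],"delta_rot":[0,0,0]},{"travel":[0.004,0.001,-0.035],"delta_rot":[0,0,0]},{"travel":[0.004,0.001,-0.04],"delta_rot":[0,0,0]},{"travel":[0.004,0.001,-0.045],"delta_rot":[0,0,0]},{"travel":[0.004,0.001,-0.05],"delta_rot":[0,0,0]}]'
python3 -c "
from h import *
s=ctrl.sense();print(s['ft_force'].round(2),s['wrist_torque'].round(3))"
```

```text
time_s: 24.67
ee_pos: [0.4994, -0.1119, 0.1184]
eef_rot: [0.609, 0.793, -0.001, -0.001]
ft_force: [-6.0, -0.9, 1.1]
width: 0.0228
[-6.02 -0.92  1.09] [-0.192  1.337 -0.042]
```

```bash

python3 -m inch '[{"travel":[0,0,-0.005],"delta_rot":[0,0,0]},{"travel":[0,0,-0.01],"delta_rot":[0,0,0]},{"travel":[0,0,-0.015],"delta_rot":[0,0,0]},{"travel":[0,0,-0.02],"delta_rot":[0,0,0]},{"travel":[0,0,-0.025],"delta_rot":[0,0,0]},{"travel":[0,0,-0.03],"delta_rot":[0,0,0]},{"travel":[0,0,-0.035],"delta_rot":[0,0,0]},{"travel":[0,0,-0.04],"delta_rot":[0,0,0]},{"travel":[0,0,-0.045],"delta_rot":[0,0,0]},{"travel":[0,0,-0.05],"delta_rot":[0,0,0]}]'
python3 -c "
from h import *
s=ctrl.sense();print(s['ft_force'].round(2),s['wrist_torque'].round(3))"
```

```text
time_s: 25.5
ee_pos: [0.4993, -0.1118, 0.1143]
eef_rot: [0.609, 0.793, -0.001, -0.001]
ft_force: [-6.5, -1.1, 1.0]
width: 0.0226
[-6.47 -1.05  1.01] [-0.221  1.321  0.01 ]
```

```bash

python3 -m inch '[{"travel":[0,0,-0.008],"delta_rot":[0,0,0]},{"travel":[0,0,-0.016],"delta_rot":[0,0,0]},{"travel":[0,0,-0.024],"delta_rot":[0,0,0]},{"travel":[0,0,-0.032],"delta_rot":[0,0,0]},{"travel":[0,0,-0.04],"delta_rot":[0,0,0]},{"travel":[0,0,-0.048],"delta_rot":[0,0,0]},{"travel":[0,0,-0.056],"delta_rot":[0,0,0]},{"travel":[0,0,-0.064],"delta_rot":[0,0,0]},{"travel":[0,0,-0.072],"delta_rot":[0,0,0]},{"travel":[0,0,-0.08],"delta_rot":[0,0,0]}]'
python3 -c "
from h import *
s=ctrl.sense();print(s['ft_force'].round(2),s['wrist_torque'].round(3))"
```

```text
time_s: 26.33
ee_pos: [0.4994, -0.1118, 0.1079]
eef_rot: [0.609, 0.793, -0.001, -0.001]
ft_force: [-5.2, -0.6, 2.2]
width: 0.0227
[-5.17 -0.63  2.2 ] [-0.221  1.269 -0.018]
```

Steady at about 6 N, with the tray sliding and the bracket not rubbing. Continuing.

```bash

python3 -m inch '[{"travel":[0,0,-0.008],"delta_rot":[0,0,0]},{"travel":[0,0,-0.016],"delta_rot":[0,0,0]},{"travel":[0,0,-0.024],"delta_rot":[0,0,0]},{"travel":[0,0,-0.032],"delta_rot":[0,0,0]},{"travel":[0,0,-0.04],"delta_rot":[0,0,0]},{"travel":[0,0,-0.048],"delta_rot":[0,0,0]},{"travel":[0,0,-0.056],"delta_rot":[0,0,0]},{"travel":[0,0,-0.064],"delta_rot":[0,0,0]},{"travel":[0,0,-0.072],"delta_rot":[0,0,0]},{"travel":[0,0,-0.08],"delta_rot":[0,0,0]}]'
python3 -c "
from h import *
s=ctrl.sense();print(s['ft_force'].round(2),s['wrist_torque'].round(3))"
```

```text
time_s: 27.17
ee_pos: [0.4992, -0.1118, 0.1013]
eef_rot: [0.609, 0.793, -0.001, -0.001]
ft_force: [-6.6, -1.1, 0.4]
width: 0.0226
[-6.6  -1.11  0.37] [-0.223  1.207 -0.034]
```

```bash

python3 -m inch '[{"travel":[0,0,-0.008],"delta_rot":[0,0,0]},{"travel":[0,0,-0.016],"delta_rot":[0,0,0]},{"travel":[0,0,-0.024],"delta_rot":[0,0,0]},{"travel":[0,0,-0.032],"delta_rot":[0,0,0]},{"travel":[0,0,-0.04],"delta_rot":[0,0,0]},{"travel":[0,0,-0.048],"delta_rot":[0,0,0]},{"travel":[0,0,-0.056],"delta_rot":[0,0,0]},{"travel":[0,0,-0.064],"delta_rot":[0,0,0]},{"travel":[0,0,-0.072],"delta_rot":[0,0,0]},{"travel":[0,0,-0.08],"delta_rot":[0,0,0]}]'
python3 -m inch '[{"travel":[0,0,-0.005],"delta_rot":[0,0,0]},{"travel":[0,0,-0.01],"delta_rot":[0,0,0]},{"travel":[0,0,-0.015],"delta_rot":[0,0,0]},{"travel":[0,0,-0.02],"delta_rot":[0,0,0]},{"travel":[0,0,-0.025],"delta_rot":[0,0,0]},{"travel":[0,0,-0.03],"delta_rot":[0,0,0]},{"travel":[0,0,-0.035],"delta_rot":[0,0,0]},{"travel":[0,0,-0.035],"delta_rot":[0,0,0]},{"travel":[0,0,-0.035],"delta_rot":[0,0,0]},{"travel":[0,0,-0.035],"delta_rot":[0,0,0]}]'
python3 -c "
from h import *
s=ctrl.sense();print(s['ee_pos'].round(4),s['ft_force'].round(2),s['wrist_torque'].round(3))"
```

```text
time_s: 28.0
ee_pos: [0.4992, -0.1117, 0.0949]
eef_rot: [0.609, 0.793, -0.001, -0.001]
ft_force: [-5.6, -1.9, -0.6]
width: 0.0225
time_s: 28.83
ee_pos: [0.4992, -0.1117, 0.092]
eef_rot: [0.609, 0.793, -0.001, -0.001]
ft_force: [-5.4, -1.0, -0.6]
width: 0.023
[ 0.4992 -0.1117  0.092 ] [-5.42 -1.   -0.57] [-0.182  1.156  0.009]
```

```bash

python3 -m inch '[{"travel":[0,0,-0.003],"delta_rot":[0,0,0]},{"travel":[0,0,-0.006],"delta_rot":[0,0,0]},{"travel":[0,0,-0.009],"delta_rot":[0,0,0]},{"travel":[0,0,-0.012],"delta_rot":[0,0,0]},{"travel":[0,0,-0.015],"delta_rot":[0,0,0]},{"travel":[0,0,-0.018],"delta_rot":[0,0,0]},{"travel":[0,0,-0.021],"delta_rot":[0,0,0]},{"travel":[0,0,-0.024],"delta_rot":[0,0,0]},{"travel":[0,0,-0.026],"delta_rot":[0,0,0]},{"travel":[0,0,-0.028],"delta_rot":[0,0,0]}]'
python3 -c "
from h import *
s=ctrl.sense();print(s['ee_pos'].round(4),s['ft_force'].round(2),s['wrist_torque'].round(3))"
```

```text
time_s: 29.67
ee_pos: [0.4992, -0.1117, 0.0899]
eef_rot: [0.609, 0.793, -0.001, -0.001]
ft_force: [-5.4, -1.1, 0.6]
width: 0.0228
[ 0.4992 -0.1117  0.0899] [-5.38 -1.11  0.62] [-0.237  1.209 -0.012]
```

```bash

python3 -m inch '[{"travel":[0,0,-0.002],"delta_rot":[0,0,0]},{"travel":[0,0,-0.004],"delta_rot":[0,0,0]},{"travel":[0,0,-0.006],"delta_rot":[0,0,0]},{"travel":[0,0,-0.008],"delta_rot":[0,0,0]},{"travel":[0,0,-0.01],"delta_rot":[0,0,0]},{"travel":[0,0,-0.012],"delta_rot":[0,0,0]},{"travel":[0,0,-0.014],"delta_rot":[0,0,0]},{"travel":[0,0,-0.016],"delta_rot":[0,0,0]},{"travel":[0,0,-0.016],"delta_rot":[0,0,0]},{"travel":[0,0,-0.016],"delta_rot":[0,0,0]}]'
python3 -c "
from h import *
s=ctrl.sense();print(s['ee_pos'].round(4),s['ft_force'].round(2),s['wrist_torque'].round(3))"
```

```text
time_s: 30.5
ee_pos: [0.4993, -0.1118, 0.0896]
eef_rot: [0.609, 0.793, -0.001, -0.001]
ft_force: [-10.0, 0.2, 7.9]
width: 0.0231
[ 0.4993 -0.1118  0.0896] [-10.     0.17   7.92] [-0.057  1.744  0.039]
```

```bash

python3 -m inch '[{"travel":[-0.002,0,0],"delta_rot":[0,0,0]},{"travel":[-0.004,-0.001,0],"delta_rot":[0,0,0]},{"travel":[-0.006,-0.001,0],"delta_rot":[0,0,0]},{"travel":[-0.006,-0.001,-0.004],"delta_rot":[0,0,0]},{"travel":[-0.006,-0.001,-0.004],"delta_rot":[0,0,0]},{"travel":[-0.006,-0.001,-0.004],"delta_rot":[0,0,0]},{"travel":[-0.006,-0.001,-0.004],"delta_rot":[0,0,0]},{"travel":[-0.006,-0.001,-0.004],"delta_rot":[0,0,0]},{"travel":[-0.006,-0.001,-0.004],"delta_rot":[0,0,0]},{"travel":[-0.006,-0.001,-0.004],"delta_rot":[0,0,0]}]'
python3 -c "
from h import *
s=ctrl.sense();print(s['ee_pos'].round(4),s['ft_force'].round(2),s['wrist_torque'].round(3))"
```

```text
time_s: 31.33
ee_pos: [0.4993, -0.1118, 0.0896]
eef_rot: [0.609, 0.793, -0.0, -0.001]
ft_force: [-8.4, 0.8, 8.2]
width: 0.0224
[ 0.4993 -0.1118  0.0896] [-8.35  0.82  8.16] [ 0.128  1.613 -0.007]
```

The collar has seated: z stopped at 0.0896 with fz up by about 10 N. Releasing.

```bash

python3 -m inch '[{"travel":[0,0,0],"delta_rot":[0,0,0]},{"travel":[0,0,0],"delta_rot":[0,0,0]},{"travel":[0,0,0],"delta_rot":[0,0,0]},{"travel":[0,0,0],"delta_rot":[0,0,0]},{"travel":[0,0,0],"delta_rot":[0,0,0]},{"travel":[0,0,0],"delta_rot":[0,0,0]},{"travel":[0,0,0],"delta_rot":[0,0,0]},{"travel":[0,0,0],"delta_rot":[0,0,0]},{"travel":[0,0,0],"delta_rot":[0,0,0]},{"travel":[0,0,0],"delta_rot":[0,0,0]}]' -1
python3 -m inch '[{"travel":[0,0,0.05],"delta_rot":[0,0,0]},{"travel":[0,0,0.1],"delta_rot":[0,0,0]},{"travel":[0,0,0.2],"delta_rot":[0,0,0]},{"travel":[0,0,0.3],"delta_rot":[0,0,0]},{"travel":[0,0,0.4],"delta_rot":[0,0,0]},{"travel":[0,0,0.5],"delta_rot":[0,0,0]},{"travel":[0,0,0.6],"delta_rot":[0,0,0]},{"travel":[0,0,0.7],"delta_rot":[0,0,0]},{"travel":[0,0,0.85],"delta_rot":[0,0,0]},{"travel":[0,0,1],"delta_rot":[0,0,0]}]'
python3 -m inch '[{"travel":[0,-0.05,0.05],"delta_rot":[0,0,0]},{"travel":[0,-0.1,0.1],"delta_rot":[0,0,0]},{"travel":[0,-0.15,0.2],"delta_rot":[0,0,0]},{"travel":[0,-0.2,0.3],"delta_rot":[0,0,0]},{"travel":[0,-0.25,0.4],"delta_rot":[0,0,0]},{"travel":[0,-0.3,0.4],"delta_rot":[0,0,0]},{"travel":[0,-0.35,0.4],"delta_rot":[0,0,0]},{"travel":[0,-0.4,0.4],"delta_rot":[0,0,0]},{"travel":[0,-0.4,0.4],"delta_rot":[0,0,0]},{"travel":[0,-0.4,0.4],"delta_rot":[0,0,0]}]'
python3 - <<'E'
from h import *
im,d,K,W=grab("wrist");np.savez("w7.npz",im=im,d=d,K=K,W=W)
im2,d2,K2,W2=grab("side")
save("w7",np.hstack([im[60:260,220:420],cv2.resize(im2[150:230,305:385],(200,200),interpolation=3)]),f=2)
P=cloud(d,K,W);m=(P[...,2]>.122)&(P[...,2]<.136)&(np.hypot(P[...,0]-.4993,P[...,1]+.112)<.025)&(d>0)
v,u=np.nonzero(m);t=P[m];print(m.sum(),t.mean(0).round(4),t.min(0).round(4),t.max(0).round(4),np.percentile(t[:,2],[5,50,95]).round(4))
A=np.c_[t[:,:2],np.ones(len(t))];c=np.linalg.lstsq(A,t[:,2],rcond=None)[0];print("tilt",c[:2])
print("handle top",onz(K,W,u.mean(),v.mean(),.129))
E
```

```text
time_s: 32.17
ee_pos: [0.4997, -0.1119, 0.0886]
eef_rot: [0.609, 0.793, 0.0, -0.0]
ft_force: [-0.5, 0.5, 0.0]
width: 0.0854
time_s: 33.0
ee_pos: [0.4995, -0.1119, 0.1697]
eef_rot: [0.609, 0.793, -0.0, -0.0]
ft_force: [-0.3, -0.1, 0.5]
width: 0.0851
time_s: 33.83
ee_pos: [0.4993, -0.144, 0.2]
eef_rot: [0.61, 0.793, -0.0, -0.001]
ft_force: [0.2, 0.1, -0.2]
width: 0.0853
1048 [ 0.4997 -0.1119  0.1292] [ 0.4881 -0.1244  0.1221] [ 0.5119 -0.1007  0.1319] [0.1272 0.1294 0.1306]
tilt [ 0.01958131 -0.05473232]
handle top [ 0.49967595 -0.11188781  0.129     ]
```

View pics/w7.png

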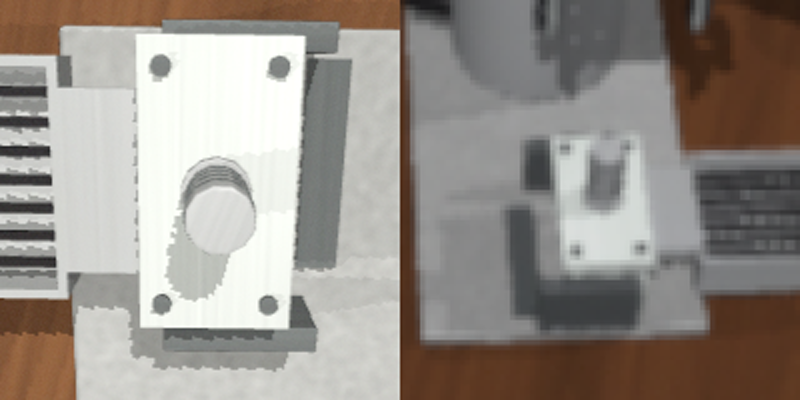

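The view shows the pin seated, with its collar on the bracket, upright and released. The handle top is at z ≈ 0.129 as expected. I'll check the tilt without the edge pixels, then hand in.

```bash
python3 - <<'E'
from h import *
D=np.load("w7.npz");P=cloud(D["d"],D["K"],D["W"])
m=(P[...,2]>.124)&(P[...,2]<.136)&(np.hypot(P[...,0]-.4997,P[...,1]+.1119)<.009)
b=(abs(P[...,2]-.078)<.004)&(np.hypot(P[...,0]-.5,P[...,1]+.112)<.05)
for q in(m,b):
    t=P[q];c=np.linalg.lstsq(np.c_[t[:,:2]-t[:,:2].mean(0),np.ones(len(t))],t[:,2],rcond=None)[0];print(len(t),c.round(4))
workorder.close_job()
E
```

```text
605 [-0.0119  0.0003  0.1296]
7839 [-0.0013 -0.0013  0.0787]
the job is handed in; nothing more can be done
```

I took the steel pin out of its stand and eased it through the bracket hole and the tray hole until the collar seated. Then I let go, backed the arm clear and handed the job in at about 34 s.

- **Forces:** The readings I took during insertion showed a steady push of about 6 N as the pin drew the tray back. That rose to about 10 N when the collar met the plate, well below the 60 N limit.
- **Seating:** The handle top measured 0.129–0.130 m, so the pin's middle is at about 0.107 m (nominal 0.1065 m).
- **Upright:** The tilt is about 0.01 rad relative to the bracket plate. A first fit gave about 0.06 rad because it included pixels from the handle's side; refitting on the handle top alone gave the smaller figure.
- **Released:** The wrist force was back near zero, and I moved nothing else on purpose.
- **Not measured directly:** I did not measure the tray's final offset. I take it to be in line because the 18 mm shank now fills both 19.5 mm holes. The first two camera estimates of the hole disagreed with the close-up by about 3 mm; I used the close-up.

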